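# Find the jar lid that rocks and lock it

### The job

One of the four white jars was not closed properly: its lid rocks when a finger presses down on its edge, beyond an end of the handle bar. Find that lid by pressing so that it rocks, then turn it clockwise, pushing the side of its handle bar with the fingertips, until it drops into its notches and lies flat and locked like the others. Do not lift any lid, and leave the things standing about where they are.

Things in the scene. Friction and masses are not known exactly. Their poses are not given: they have to be found in the camera images.
- jar_a: round white ceramic jar, 92 mm across and 72 mm high, fixed to the worktop. Origin at the centre of its foot, z up. The mouth is 66 mm across, the flat rim 13 mm wide; the rim has two notches, 13 mm wide and 6 mm deep, opposite each other on the jar's +y and -y sides. All four jars are alike.
- jar_b: round white ceramic jar, 92 mm across and 72 mm high, fixed to the worktop. Origin at the centre of its foot, z up. The mouth is 66 mm across, the flat rim 13 mm wide; the rim has two notches, 13 mm wide and 6 mm deep, opposite each other on the jar's +y and -y sides. All four jars are alike.
- jar_c: round white ceramic jar, 92 mm across and 72 mm high, fixed to the worktop. Origin at the centre of its foot, z up. The mouth is 66 mm across, the flat rim 13 mm wide; the rim has two notches, 13 mm wide and 6 mm deep, opposite each other on the jar's +y and -y sides. All four jars are alike.
- jar_d: round white ceramic jar, 92 mm across and 72 mm high, fixed to the worktop. Origin at the centre of its foot, z up. The mouth is 66 mm across, the flat rim 13 mm wide; the rim has two notches, 13 mm wide and 6 mm deep, opposite each other on the jar's +y and -y sides. All four jars are alike.
- lid_a: Loose wooden lid of jar_a, 0.15 kg: disc 92 mm across, 6 mm thick; on it an upright handle bar 46 mm long, 10 mm thick, its top 24 mm above the origin (centre of the disc's underside). x along the bar, z up. Below: a plug 62 mm across, 10 mm deep, and two lugs 8 x 9 mm, 5 mm high, flat, 39 mm out on +y and -y. All lids are alike; any may be the unlocked one.
- lid_b: Lid of jar_b, like lid_a. Any locked lid: lugs in the notches, disc flat on the rim (origin 72 mm above the jar's foot), bar along the jar's x to about 0.1 rad; pressing does not tilt it.
- lid_c: Lid of jar_c, like lid_a. The unlocked lid, whichever it is, stands level on its lugs, 5 mm higher than locked, bar 0.4 to 0.8 rad anticlockwise (from above) of the jar's x. A few N on the disc beyond either end of the bar, about 35 mm from the middle, tilts it about 0.1 rad about its y axis; let go, it comes level again. Pressed on the bar's top it hardly tilts.
- lid_d: Lid of jar_d, like lid_a. The unlocked lid turns easily about its centre when the side of the bar is pushed near an end, and drops 5 mm by itself when the lugs meet the notches; the notch sides then stop it. Glazed jar on lacquered wood is slippery (friction 0.18). The wanted turn is clockwise seen from above.
- pinch_bowl: bystander, loose: small grey-brown open bowl, 62 mm across, 31 mm high. Origin at the centre of its foot.
- candle: bystander, loose: cream candle, 60 mm across, 52 mm high. Origin at the centre of its foot.
- espresso_cup: bystander, loose: green and white espresso cup with a handle, 64 x 89 x 48 mm. Origin at the centre of its foot.
- salt_shaker: bystander, loose: salt shaker, 44 mm across, 90 mm high. Origin at the centre of its foot.
- kitchen_timer: bystander, loose: round white and grey wind-up timer, 64 mm across, 49 mm high. Origin at the centre of its foot.
There are look-alikes about, which are no part of the job. What is shaped like the jar_c but red is not meant.

How it is judged (in metres and radians):
On the way:
1. the lid that is not locked is pressed at its edge so that it rocks (((angle between lid_a's own z axis and vertical above 0.05 rad and contact force between the fingers and lid_a above 0.5 N and angle between the x axis of lid_a and the x axis of jar_a, either way round above 0.3 rad) or (angle between lid_b's own z axis and vertical above 0.05 rad and contact force between the fingers and lid_b above 0.5 N and angle between the x axis of lid_b and the x axis of jar_b, either way round above 0.3 rad) or (angle between lid_c's own z axis and vertical above 0.05 rad and contact force between the fingers and lid_c above 0.5 N and angle between the x axis of lid_c and the x axis of jar_c, either way round above 0.3 rad) or (angle between lid_d's own z axis and vertical above 0.05 rad and contact force between the fingers and lid_d above 0.5 N and angle between the x axis of lid_d and the x axis of jar_d, either way round above 0.3 rad))), for 0.05 s.
At the end, for the whole second after the job is handed in: All four lids lie flat on their jars: origin 69 to 73.8 mm above the jar's foot and within 6 mm of its axis, tilted less than 0.03 rad, handle bar within 0.15 rad of the jar's x axis, at rest; bystanders within 25 mm of where they stood (z of lid_a in the frame of jar_a between 0.069 and 0.0738 m and angle between the x axis of lid_a and the x axis of jar_a, either way round below 0.15 rad and angle between each of lid_a, lid_b, lid_c, lid_d's own z axis and vertical below 0.03 rad and horizontal distance between lid_a and jar_a below 0.006 m and linear speed of each of lid_a, lid_b, lid_c, lid_d below 0.02 m/s and z of lid_b in the frame of jar_b between 0.069 and 0.0738 m and angle between the x axis of lid_b and the x axis of jar_b, either way round below 0.15 rad and horizontal distance between lid_b and jar_b below 0.006 m and z of lid_c in the frame of jar_c between 0.069 and 0.0738 m and angle between the x axis of lid_c and the x axis of jar_c, either way round below 0.15 rad and horizontal distance between lid_c and jar_c below 0.006 m and z of lid_d in the frame of jar_d between 0.069 and 0.0738 m and angle between the x axis of lid_d and the x axis of jar_d, either way round below 0.15 rad and horizontal distance between lid_d and jar_d below 0.006 m and distance of each of pinch_bowl, candle, espresso_cup, salt_shaker, kitchen_timer from where it was at the start of the episode below 0.025 m); the robot touches nothing.
It fails at once if a lid is lifted off its jar or shoved out of its mouth (z of lid_a in the frame of jar_a above 0.084 m or horizontal distance between lid_a and jar_a above 0.02 m or z of lid_b in the frame of jar_b above 0.084 m or horizontal distance between lid_b and jar_b above 0.02 m or z of lid_c in the frame of jar_c above 0.084 m or horizontal distance between lid_c and jar_c above 0.02 m or z of lid_d in the frame of jar_d above 0.084 m or horizontal distance between lid_d and jar_d above 0.02 m).
It fails at once if a lid is turned the wrong way, more than 1.1 rad from its locked position (angle between the x axis of lid_a and the x axis of jar_a, either way round above 1.1 rad or angle between the x axis of lid_b and the x axis of jar_b, either way round above 1.1 rad or angle between the x axis of lid_c and the x axis of jar_c, either way round above 1.1 rad or angle between the x axis of lid_d and the x axis of jar_d, either way round above 1.1 rad).
It fails at once if a bystander is moved more than 25 mm (distance of any of pinch_bowl, candle, espresso_cup, salt_shaker, kitchen_timer from where it was at the start of the episode above 0.025 m).
It also fails if it takes over 72 s, if anything falls off the work surface, if the arm or the gripper's body presses on something with over 40 N, if the wrist force passes 120 N, or if a joint passes its speed limit or range.

### The arm

A 6-joint arm with a two-finger parallel gripper is mounted at the origin on a cart in front of the work surface, level with it; the furniture and walls round the work are solid. World frame = base frame: x ahead of the robot, y to its left, z up, the work surface at z = 0. Lengths are in m, angles in degrees, forces in N, time in s.
With the tool pointing down it reaches from about 0.275 to 0.825 m from the base axis. Payload 5.2 kg.
Tool frame: the origin (TCP) lies on the centre line of the jaws, within the pads' length; the fingertips stand 14 mm ahead of it and the grasp point (between the pads) lies 5 mm behind it (r.tip_reach is the distance from the TCP to the fingertips, in m); z points along the fingers, y is the direction in which the jaws open and shut (so a half turn about z gives the same grasp; the last joint's range is limited). The gripper opens to 93 mm and grips with 3 to 60 N. Pads are 15 mm wide; open, the fingers measure 128 mm over their backs; the gripper's body (75 mm by 188 mm) begins 65 mm behind the grasp point.
Start: joints at [-79.4, 14.817, 87.949, -0, 77.235, -11.62], TCP at [0.208, -0.509, 0.233] pointing down, gripper open.
Joint ranges: [-179.93, 179.93], [-52.35, 119.4], [10.71, 147.94], [-69.91, 249.91], [12.55, 155.21], [-178.61, 178.61]. Speed limits (degrees/s): [147.25, 147.25, 180, 180, 180, 180].

### API

Orientations are given as [roll, pitch, yaw] about the fixed x, y, z axes, in that order (R = Rz(yaw) Ry(pitch) Rx(roll)).
In Python, from rig import r, optics, job gives the robot as it stands.
- The arm moves only by the tool apply_moves, never from a script. Its argument "increments" is a list of rows, each a list of 6 numbers: the shift along the tool's x, y, z in units of 30 mm (1.0 is 30 mm), then the turn, a rotation vector about the tool's x, y, z in units of 5 degrees (1.0 is 5 degrees). A call has 1 to 20 rows; each row is the pose to reach, as a shift and turn from the pose commanded when the call began, along the tool's axes at that moment; what a row does not reach only later rows make up. A row lasts 1/10 s, in which the tool goes at most 50 mm and 8.59 degrees, less where a joint would pass 70% of its speed; a pose out of reach is approached as far as the arm can. A call with a gripper value outside its range is refused whole. "gripper" is the opening, from 0 (shut) to 1 (fully open), set as the call begins (left out, the last holds). The fingers move at their own pace and stop on an object; "squeeze" is the grip in N (left out, the last holds). Time passes only in rows, so rows that repeat a pose let the fingers close. It gives the time, the measured TCP pose, the force and the opening at its end, in the units of the state.
- r.sense(): the state, without advancing time (a new reading comes with each control period).
- optics.snapshot(name): name is "side" or "top"; returns the picture (400x640x3 uint8, red, green, blue); there is no depth.
- optics.camera_model(name): a dict with "fx", "fy", "cx", "cy" (pixels), "R" (3x3) and "t" (3): a world point X has camera coordinates R X + t. Camera axes: x right, y down, z forward; pixel columns grow to the right and rows downward; lengths in m; the calibration is good to about 2 mm. A picture is of the moment at which its call begins. camera_model takes no time and is no camera call.
- job.hand_in(): hands the job in, once; it reports no verdict.
The state is a dict: "time_s": time; "joints": joint angles; "dq": joint speeds; "effort": joint torques, N m; "tcp_pos": TCP position; "ee_rot": TCP orientation; "force": force on the tool from outside, world axes, zero at the start; "moment": the same for the moment, N m; "finger_gap": finger opening in m.
Only numpy, scipy, OpenCV 4.12 (cv2) and the standard library are available. Lean on these libraries where they do the work, as an engineer would, in place of code of your own. Each camera call takes 0.05 s, during which the arm holds its last target. There are 200 camera calls.

## Working session

There is one attempt and no reset: what is moved stays moved. The work goes in short steps, Python scripts to look and compute and a tool call to move; the robot and the scene stay as the last step left them, time stands still between calls to the robot, and variables do not carry over. Pictures are saved under pics/ and viewed, about 8 in all and at most 12, crops included, and the job is handed in when it is done.

Besides the shell and the picture viewer there is one more tool, called as name([rows], argument=value, ...), one row to a line, values as JSON. apply_moves: Moves the arm, as the interface text tells. Its arguments: {"type":"object","properties":{"increments":{"type":"array"},"gripper":{"type":"number"},"squeeze":{"type":"number"}},"required":["increments"]}

```bash
mkdir -p pics; python3 - <<'E'
from rig import r, optics, job
import cv2,numpy as np
s=r.sense();print(s['time_s'],s['tcp_pos'],s['ee_rot'],s['force'],r.tip_reach)
for n in("top","side"):
    im=optics.snapshot(n);cv2.imwrite(f'pics/{n}0.png',im[:,:,::-1]);m=optics.camera_model(n);print(n,m)
E
```

```text
0.0 [ 0.20791226 -0.50863301  0.2318332 ] [-1.79899743e+02 -1.99343326e-02  2.22199591e+01] [ 0.11006926  0.06226415 -0.46003902] 0.014
top {'fx': 512.9328024537558, 'fy': 512.9328024537558, 'cx': 317.89631120173004, 'cy': 198.1134394146136, 'R': array([[ 0.00505462, -0.99998548, -0.00186754],
       [-0.99800791, -0.00492716, -0.06289617],
       [ 0.06288606,  0.00218174, -0.99801833]]), 't': array([-0.16331555,  0.51494137,  1.68556413])}
side {'fx': 496.3866406142697, 'fy': 496.3866406142697, 'cx': 313.681231629658, 'cy': 201.20889133348942, 'R': array([[ 0.99994   , -0.01079489, -0.00186387],
       [-0.00645515, -0.44316914, -0.89641477],
       [ 0.00885069,  0.89637302, -0.44321223]]), 't': array([-0.51413147, -0.00558277,  1.86562797])}
```

View pics/top0.png

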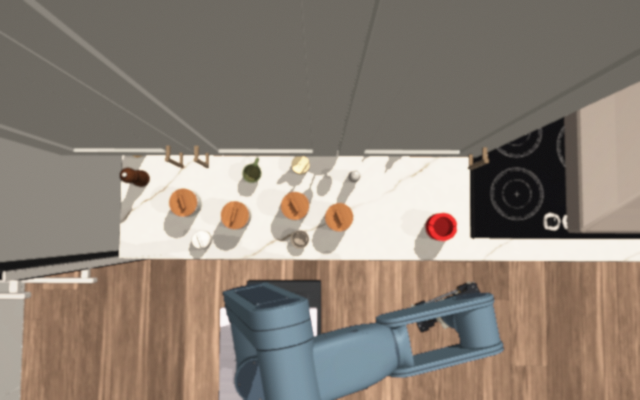

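View pics/side0.png

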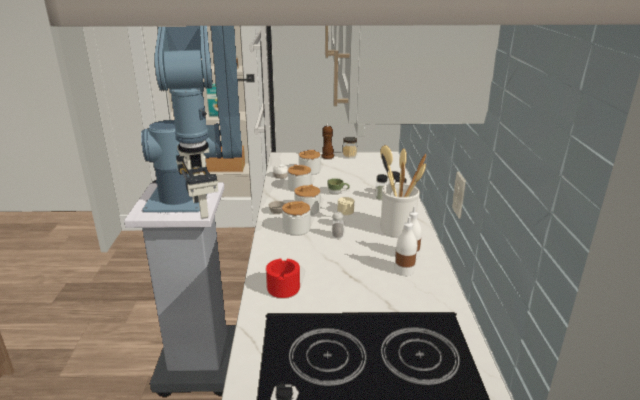

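Top view: four brown lids at about (183,203), (235,215), (294,206), (339,217); red look-alike at (441,227). Bystanders: timer (201,240), bowl (299,240), cup (252,172), candle (300,165), shaker (354,176). I'll zoom in on the lids.

```bash
cat > h.py <<'E'
from rig import r, optics, job
import cv2,numpy as np
def ray(n,uv,z):
    m=optics.camera_model(n);R,t=m['R'],m['t']
    d=R.T@np.array([(uv[0]-m['cx'])/m['fx'],(uv[1]-m['cy'])/m['fy'],1]);c=-R.T@t
    return c+d*(z-c[2])/d[2]
def pix(n,X):
    m=optics.camera_model(n);p=m['R']@np.array(X)+m['t'];return p[0]/p[2]*m['fx']+m['cx'],p[1]/p[2]*m['fy']+m['cy']
def lids(im,n,z=.077):
    h=cv2.cvtColor(im,cv2.COLOR_RGB2HSV)
    k=((h[...,0]>=6)&(h[...,0]<18)&(h[...,1]>120)&(h[...,2]>60)).astype(np.uint8)
    o=[]
    if n=='top': k[:150]=0;k[255:]=0
    for c in cv2.findContours(k,0,cv2.CHAIN_APPROX_NONE)[0]:
        if cv2.contourArea(c)>150:
            e=cv2.fitEllipse(c);o.append((e,ray(n,e[0],z)))
    return o
E
python3 - <<'E'
from h import *
np.set_printoptions(precision=4,suppress=True)
for n in('top','side'):
    im=cv2.imread(f'pics/{n}0.png')[:,:,::-1]
    for e,p in lids(im,n): print(n,np.round(e[0],1),np.round(e[1],1),p)
t=cv2.imread('pics/top0.png')
a=cv2.resize(t[180:240,160:365],None,fx=3.9,fy=3.9,interpolation=cv2.INTER_CUBIC)
s=cv2.imread('pics/side0.png')
b=cv2.resize(s[145:240,265:365],None,fx=3.6,fy=3.6,interpolation=cv2.INTER_CUBIC)
c=np.zeros((a.shape[0]+b.shape[0],800,3),np.uint8);c[:a.shape[0],:a.shape[1]]=a;c[a.shape[0]:,:b.shape[1]]=b
cv2.imwrite('pics/z1.png',c)
E
```

```text
top [338.5 216.9] [25.5 26.4] [ 0.452  -0.2271  0.077 ]
top [234.4 215. ] [25.7 26.1] [0.4567 0.1053 0.077 ]
top [294.6 205.5] [25.7 26.3] [ 0.4879 -0.0864  0.077 ]
top [182.8 202.3] [26. 26.] [0.4963 0.271  0.077 ]
top [133.4 175.3] [11.6 27.7] [0.5822 0.4317 0.077 ]
side [295.8 207.8] [11.8 25.6] [ 0.4529 -0.2236  0.077 ]
side [307.1 190.5] [ 9.7 23.7] [ 0.4899 -0.0904  0.077 ]
side [226.7 162.1] [19.4 40.4] [0.1662 0.1841 0.077 ]
side [327.4 143.9] [ 9.1 38.7] [0.5791 0.3937 0.077 ]
```

View pics/z1.png

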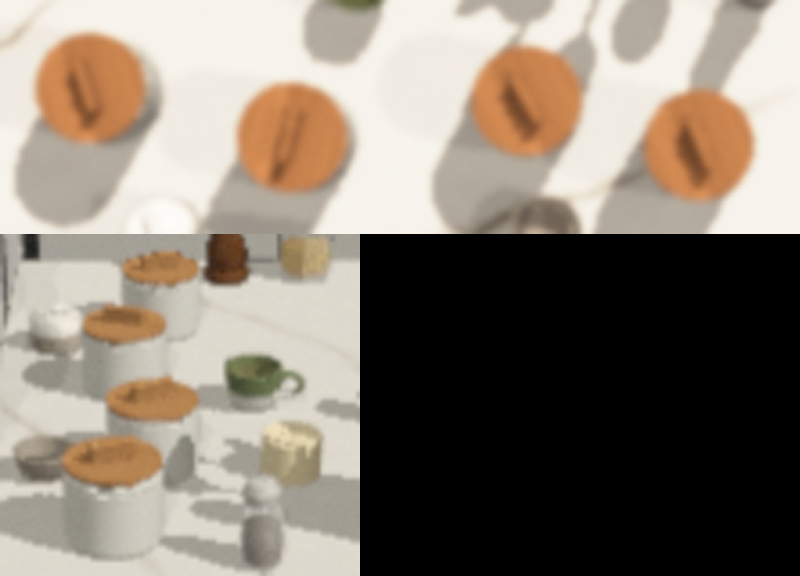

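Zoom shows bars at roughly +20° (A), −12° (B), +30° (C) and +20° (D). I'll compare lid heights across the two views and measure the bar angles.

```bash
python3 - <<'E'
from h import *
np.set_printoptions(precision=4,suppress=True)
top=cv2.imread('pics/top0.png')[:,:,::-1];im=cv2.imread('pics/side0.png')[:,:,::-1]
L=[(.4963,.271),(.4567,.1053),(.4879,-.0864),(.452,-.2271)]
h=cv2.cvtColor(im,cv2.COLOR_RGB2HSV)
k=((h[...,0]>=4)&(h[...,0]<20)&(h[...,1]>100)).astype(np.uint8)
for (x,y) in L:
    u,v=pix('side',(x,y,.078)); u0,v0=int(round(u)),int(round(v))
    # front (near, -y) and left/right rim edges: lowest mask row per central column
    rows=[]
    for du in range(-5,6):
        col=k[v0-12:v0+14,u0+du];rows.append(np.where(col)[0].max()+v0-12+.5 if col.any() else np.nan)
    # top edge of wood at front bottom: disc bottom edge front at y-.046
    z=[pix('side',(x,y-.046,zz))[1] for zz in(.072,.077)]
    jf=pix('side',(x,y-.046,0))[1]
    # subpixel: saturation profile crossing
    S=[]
    for du in range(-4,5):
        p=h[v0:v0+14,u0+du,1].astype(float); i=np.where((p[:-1]>=90)&(p[1:]<90))[0]
        S.append(i[-1]+(p[i[-1]]-90)/(p[i[-1]]-p[i[-1]+1])+v0 if len(i) else np.nan)
    print((x,y),'pred px',u,v,'bottom edge rows',np.nanmean(rows),np.nanmedian(S),'pred locked/raised',z)
    # bar angle in top: dark pixels (shadow+sides) on lid, direction of PCA
    ut,vt=pix('top',(x,y,.09)); U,V=np.meshgrid(np.arange(640),np.arange(400))
    m=np.hypot(U-ut,V-vt)<9
    g=top[...,0].astype(float); w=np.clip(np.median(g[m])-8-g,0,None)*m
    q=np.c_[U[w>0],V[w>0]];ww=w[w>0];c=(q*ww[:,None]).sum(0)/ww.sum()
    C=((q-c)*ww[:,None]).T@(q-c)/ww.sum();e,E=np.linalg.eigh(C);d=E[:,1]
    print('   angle from x',np.degrees(np.arctan2(-d[0],-d[1]))%180,np.sqrt(e), 'c',c-[ut,vt])
a=cv2.resize(top[190:232,168:352],None,fx=4.3,fy=4.3,interpolation=cv2.INTER_CUBIC)
rows=[]
for (x,y) in L:
    u,v=map(int,pix('top',(x,y,.085)));rows.append(cv2.resize(top[v-15:v+16,u-15:u+16],(390,290),interpolation=cv2.INTER_CUBIC) if 0 else cv2.resize(top[v-15:v+16,u-15:u+16],(290,290),interpolation=cv2.INTER_CUBIC))
sr=[]
for (x,y) in L:
    u,v=map(int,pix('side',(x,y,.07)));sr.append(cv2.resize(im[v-18:v+19,u-18:u+19],(290,290),interpolation=cv2.INTER_CUBIC))
c=np.vstack([np.hstack(rows),np.hstack(sr)]);c=cv2.resize(c,(800,400));cv2.imwrite('pics/z2.png',c[:,:,::-1])
E
```

```text
(0.4963, 0.271) pred px 308.681928269223 153.72716056756852 bottom edge rows 162.5 158.28333333333333 pred locked/raised [np.float64(159.09902085622664), np.float64(157.96131687555703)]
   angle from x 26.044333297009132 [1.4441 3.994 ] c [-1.1029  3.4689]
(0.4567, 0.1053) pred px 298.56933063366483 169.02088679772973 bottom edge rows 174.22727272727272 174.4920634920635 pred locked/raised [np.float64(175.1276818870514), np.float64(173.9191035121101)]
   angle from x 156.97408508155544 [1.3998 4.636 ] c [-0.7415  3.1881]
(0.4879, -0.0864) pred px 306.4882912349892 189.8116503087898 bottom edge rows 199.3181818181818 196.16 pred locked/raised [np.float64(196.99422868384207), np.float64(195.69312177216756)]
   angle from x 29.433044062408612 [1.3059 3.9952] c [-1.9057  2.5507]
(0.452, -0.2271) pred px 295.47092814771725 207.9702706341999 bottom edge rows 214.3181818181818 214.27142857142857 pred locked/raised [np.float64(216.1626910193595), np.float64(214.78486945846518)]
   angle from x 22.158534144947453 [1.34   3.8433] c [-2.0146  2.0524]
```

View pics/z2.png

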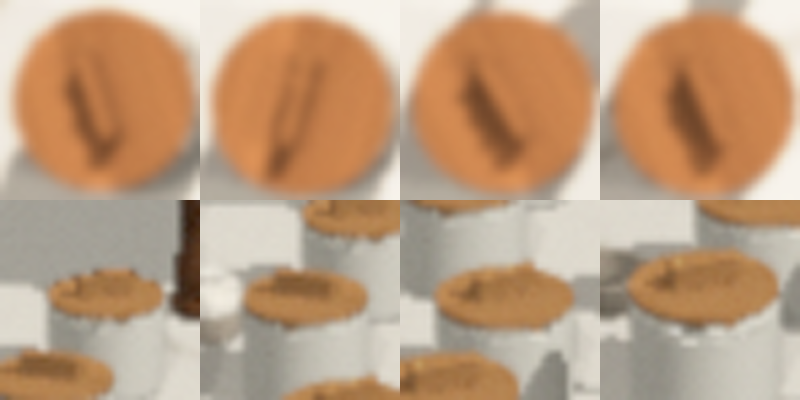

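Relative to the locked prediction, lid D's front edge sits about 1.9 px higher. The others sit 0.6–0.8 px higher, so D at (0.452, −0.227) is raised by about 5 mm, with its bar at about +23°. I'll press D beyond the near end of its bar, at about (0.420, −0.241), with the jaws shut.

apply_moves([
  [1.4, -0.8, 0, 0, 0, 0],
  [2.8, -1.6, 0, 0, 0, 0],
  [4.2, -2.4, 0, 0, 0, 0],
  [5.6, -3.2, 0, 0, 0, 0],
  [7.0, -4.0, 0, 0, 0, 0],
  [8.4, -4.8, 0, 0, 0, 0],
  [9.9, -5.57, 0, 0, 0, 0],
  [9.9, -5.57, 1, 0, 0, 0],
  [9.9, -5.57, 2, 0, 0, 0],
  [9.9, -5.57, 3, 0, 0, 0],
  [9.9, -5.57, 3.4, 0, 0, 0],
  [9.9, -5.57, 3.4, 0, 0, 0],
  [9.9, -5.57, 3.4, 0, 0, 0],
  [9.9, -5.57, 3.4, 0, 0, 0],
], gripper=0)

```text
time_s: 1.5
tcp_pos: [0.4205, -0.2431, 0.1321]
ee_rot: [179.9, -0.1, 22.2]
force: [0.6, 0.7, -0.1]
finger_gap: 0.0007
```

```bash
python3 - <<'E'
from h import *
s=r.sense();print(s['time_s'],s['tcp_pos'],s['ee_rot'],s['force'],s['moment'],s['finger_gap'])
t=optics.snapshot('top')[:,:,::-1];d=optics.snapshot('side')[:,:,::-1]
a=cv2.resize(t[180:250,290:370],(640,560)[::1],interpolation=cv2.INTER_CUBIC);b=cv2.resize(d[165:245,255:345],(630,560),interpolation=cv2.INTER_CUBIC)
cv2.imwrite('pics/z3.png',cv2.resize(np.hstack([a,b]),(800,352)))
E
```

```text
1.5 [ 0.42052521 -0.24313488  0.13211206] [ 1.79855949e+02 -6.55122557e-02  2.21967847e+01] [ 0.59496236  0.67925972 -0.10418252] [-0.01262823  0.05142806  0.00362324] 0.0007014945383968854
```

View pics/z3.png

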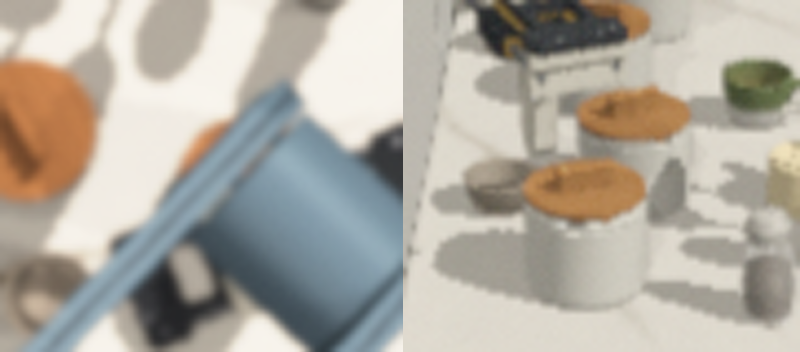

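The tip is about 35 mm above lid D, beyond the near end of its bar. I'll descend and press in small steps.

apply_moves([
  [0, 0, 0.6, 0, 0, 0],
  [0, 0, 1.0, 0, 0, 0],
  [0, 0, 1.05, 0, 0, 0],
  [0, 0, 1.1, 0, 0, 0],
  [0, 0, 1.15, 0, 0, 0],
  [0, 0, 1.2, 0, 0, 0],
  [0, 0, 1.2, 0, 0, 0],
])

```text
time_s: 2.3
tcp_pos: [0.4199, -0.2423, 0.0949]
ee_rot: [180.0, -0.0, 22.2]
force: [-0.3, 0.1, 0.8]
finger_gap: 0.0
```

apply_moves([
  [0, 0, 0.03, 0, 0, 0],
  [0, 0, 0.06, 0, 0, 0],
  [0, 0, 0.06, 0, 0, 0],
])

```text
time_s: 2.6
tcp_pos: [0.4203, -0.2426, 0.094]
ee_rot: [179.9, -0.0, 22.2]
force: [-0.8, 0.1, 8.8]
finger_gap: 0.0007
```

Force rose from 0.8 to 8.8 N with the tip near z = 0.080, against 0.083 for an untilted raised lid. I'll check the tilt in the side view.

```bash
python3 - <<'E'
from h import *
s=r.sense();print(s['time_s'],s['tcp_pos'],s['force'])
d=optics.snapshot('side')[:,:,::-1];d0=cv2.imread('pics/side0.png')
g=lambda i:cv2.resize(i[190:240,270:320],(400,400),interpolation=cv2.INTER_CUBIC)
cv2.imwrite('pics/z4.png',np.hstack([g(d0),g(d)]))
E
```

```text
2.6 [ 0.42033765 -0.24263363  0.09400575] [-0.80150201  0.13058521  8.80332653]
```

View pics/z4.png

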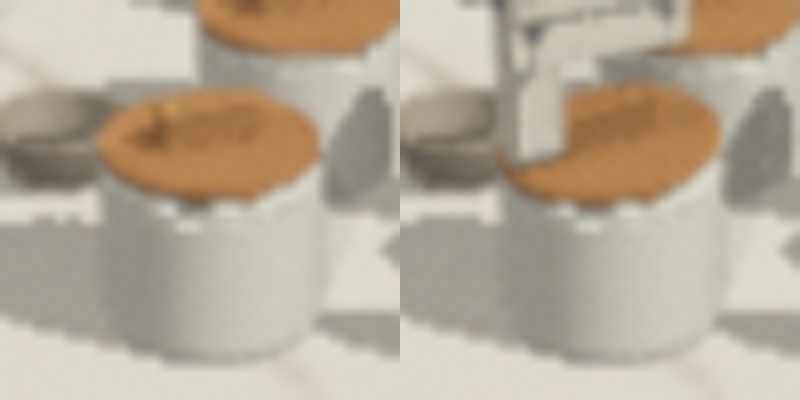

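The lid clearly tilts: left edge down, right edge up by several pixels, about 0.1 rad. D is the unlocked lid and the rock is done. Next I'll lift off and come down beside the near end of the bar on its −y side.

apply_moves([
  [0, 0, -0.7, 0, 0, 0],
  [0, 0, -1.3, 0, 0, 0],
  [0.3, 0.5, -1.3, 0, 0, 0],
  [0.6, 1.05, -1.3, 0, 0, 0],
  [0.6, 1.05, -1.3, 0, 0, 0],
  [0.6, 1.05, -0.8, 0, 0, 0],
  [0.6, 1.05, -0.35, 0, 0, 0],
  [0.6, 1.05, -0.35, 0, 0, 0],
  [0.6, 1.05, -0.35, 0, 0, 0],
])

```text
time_s: 3.55
tcp_pos: [0.4478, -0.264, 0.1033]
ee_rot: [-179.9, 0.0, 22.2]
force: [0.0, -0.4, -0.5]
finger_gap: 0.0003
```

apply_moves([
  [0, -0.1, 0, 0, 0, 0],
  [0, -0.2, 0, 0, 0, 0],
  [0, -0.25, 0, 0, 0, 0],
  [0, -0.3, 0, 0, 0, 0],
  [0, -0.3, 0, 0, 0, 0],
])

```text
time_s: 4.05
tcp_pos: [0.4449, -0.256, 0.1035]
ee_rot: [180.0, -0.0, 22.2]
force: [0.1, 0.7, -0.1]
finger_gap: 0.0007
```

```bash
python3 - <<'E'
from h import *
s=r.sense();print(s['time_s'],s['tcp_pos'],s['force'])
d=optics.snapshot('side')[:,:,::-1]
g=lambda i:cv2.resize(i[180:230,270:320],(500,500),interpolation=cv2.INTER_CUBIC)
cv2.imwrite('pics/z5.png',g(d))
E
```

```text
4.05 [ 0.44491784 -0.25595787  0.10354459] [ 0.11429203  0.70876616 -0.05876013]
```

View pics/z5.png

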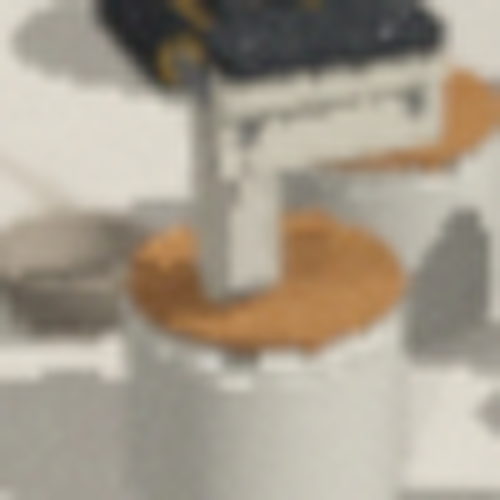

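Finger stands beside the bar's near end and the lid is level. I'll swing the tool clockwise about the lid's axis, first 15°.

apply_moves([
  [-0.03, -0.1, 0, 0, 0, 0.5],
  [-0.06, -0.13, 0, 0, 0, 1],
  [-0.09, -0.155, 0, 0, 0, 1.5],
  [-0.12, -0.185, 0, 0, 0, 2],
  [-0.145, -0.215, 0, 0, 0, 2.5],
  [-0.17, -0.25, 0, 0, 0, 3],
  [-0.17, -0.25, 0, 0, 0, 3],
])

```text
time_s: 4.8
tcp_pos: [0.4374, -0.2515, 0.1035]
ee_rot: [180.0, -0.0, 7.2]
force: [0.4, -0.3, 0.3]
finger_gap: 0.0003
```

```bash
python3 - <<'E'
from h import *
s=r.sense();print(s['time_s'],s['tcp_pos'],s['force'],s['moment'])
d=optics.snapshot('side')[:,:,::-1];cv2.imwrite('pics/side_t15.png',d)
g=lambda i:cv2.resize(i[180:230,270:320],(500,500),interpolation=cv2.INTER_CUBIC)
cv2.imwrite('pics/z6.png',g(d))
E
```

```text
4.8 [ 0.43738662 -0.25145695  0.10346661] [ 0.42546248 -0.29083172  0.34391916] [-0.06629643  0.03086631  0.02158624]
```

View pics/z6.png

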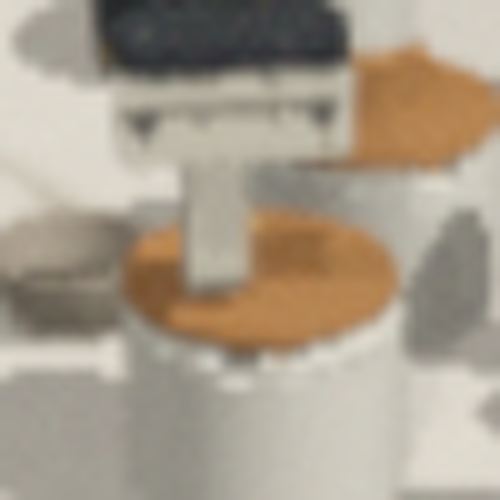

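Lid level and slightly shifted left (left edge at 125 vs 140), so the finger is in contact. I'll continue another 10°, following less in x.

apply_moves([
  [-0.015, -0.025, 0, 0, 0, 0.5],
  [-0.03, -0.05, 0, 0, 0, 1],
  [-0.045, -0.075, 0, 0, 0, 1.5],
  [-0.06, -0.1, 0, 0, 0, 2],
  [-0.06, -0.1, 0, 0, 0, 2],
])

```text
time_s: 5.35
tcp_pos: [0.4353, -0.2485, 0.1034]
ee_rot: [180.0, -0.0, -2.7]
force: [-0.5, -0.1, -0.3]
finger_gap: 0.0005
```

```bash
python3 - <<'E'
from h import *
s=r.sense();print(s['time_s'],s['tcp_pos'],s['force'],s['moment'])
d=optics.snapshot('side')[:,:,::-1];t=optics.snapshot('top')[:,:,::-1]
g=lambda i:cv2.resize(i[180:230,270:320],(400,400),interpolation=cv2.INTER_CUBIC)
cv2.imwrite('pics/z7.png',np.hstack([g(d),cv2.resize(t[196:236,318:358],(400,400),interpolation=cv2.INTER_CUBIC)]))
E
```

```text
5.35 [ 0.43527676 -0.24852412  0.10339485] [-0.46589066 -0.11147679 -0.34533073] [-0.10422625 -0.02005456  0.05676469]
```

View pics/z7.png

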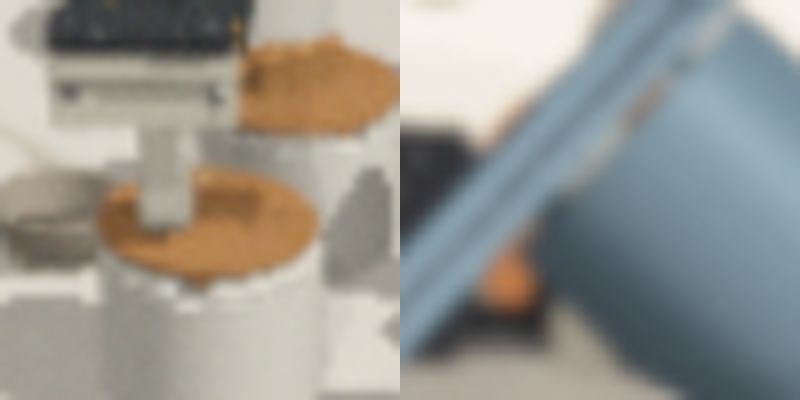

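The bar now looks roughly parallel to x and the lid is level. I'll track its front-edge height numerically: 214.3 px when raised, about 215.6 expected when locked.

```bash
cat >> h.py <<'E'
def edge(im,x=.452,y=-.2271):
    h=cv2.cvtColor(im,cv2.COLOR_RGB2HSV);u,v=pix('side',(x,y,.078));u0,v0=int(round(u)),int(round(v));S=[]
    for du in range(-9,10):
        p=h[v0+1:v0+14,u0+du,1].astype(float);i=np.where((p[:-1]>=90)&(p[1:]<90))[0]
        S.append(i[-1]+(p[i[-1]]-90)/(p[i[-1]]-p[i[-1]+1])+v0+1 if len(i) else np.nan)
    return np.round(S,1),np.nanmedian(S[5:14])
def chk():
    s=r.sense();print(s['time_s'],np.round(s['force'],2),np.round(s['moment'],3));print(*edge(optics.snapshot('side')))
E
python3 -c "
from h import *
for f in('side0','side_t15'): print(f,*edge(cv2.imread(f'pics/{f}.png')[:,:,::-1]))
chk()"
```

```text
side0 [212.5 212.9 213.4 213.6 213.6 213.9 214.2 214.6 214.7 214.8 214.5 214.3
 214.2 214.3 214.5 214.5 213.6 213.3 212.6] 214.27142857142857
side_t15 [212.5 212.8 213.1 213.4 213.5 213.7 214.1 214.6 214.7 214.6 214.3 214.5
 214.5 214.3 213.8 213.4 213.2 212.9 212.4] 214.5076923076923
5.45 [ 0.11 -0.4   0.04] [-0.129  0.001 -0.006]
[212.3 212.6 213.  213.4 213.5 213.7 213.9 214.5 215.  215.1 214.5 214.1
 214.1 214.1 214.  213.5 213.4 213.2 212.6] 214.1076923076923
```

apply_moves([
  [-0.01, -0.025, 0, 0, 0, 0.5],
  [-0.03, -0.05, 0, 0, 0, 1],
  [-0.03, -0.05, 0, 0, 0, 1],
  [-0.03, -0.05, 0, 0, 0, 1],
])

```text
time_s: 5.9
tcp_pos: [0.4344, -0.2467, 0.1033]
ee_rot: [-180.0, 0.0, -7.7]
force: [-0.8, 0.3, 0.6]
finger_gap: 0.0002
```

```bash
python3 -c "
from h import *
chk()"
```

```text
5.9 [-0.78  0.28  0.61] [ 0.1   -0.086  0.01 ]
[214.  214.5 214.9 215.  215.4 215.7 216.1 216.3 216.3 215.9 215.7 215.7
 215.6 215.5 215.3 215.1 214.9 214.6 214.4] 215.7076923076923
```

The edge dropped by 1.6 px (≈5.5 mm) all round, so the lid is in its notches. Now I'll back off sideways, then up and clear.

apply_moves([
  [0, 0.15, 0, 0, 0, 0],
  [0, 0.35, 0, 0, 0, 0],
  [0, 0.4, 0, 0, 0, 0],
  [0, 0.4, -0.8, 0, 0, 0],
  [0, 0.4, -1.8, 0, 0, 0],
  [0, 0.4, -2.8, 0, 0, 0],
  [0, 0.4, -3.5, 0, 0, 0],
  [-1, 1.5, -3.5, 0, 0, 0],
  [-2, 2.5, -3.5, 0, 0, 0],
  [-3, 3.5, -3.5, 0, 0, 0],
  [-4, 4.5, -3.5, 0, 0, 0],
  [-5, 5.5, -3.5, 0, 0, 0],
  [-5, 7, -3.5, 0, 0, 0],
  [-5, 7, -3.5, 0, 0, 0],
  [-5, 7, -3.5, 0, 0, 0],
])

```text
time_s: 7.45
tcp_pos: [0.2567, -0.4352, 0.2079]
ee_rot: [-179.9, 0.0, -7.9]
force: [-0.1, 0.6, -0.5]
finger_gap: 0.0005
```

```bash
python3 - <<'E'
from h import *
chk()
t=optics.snapshot('top');d=optics.snapshot('side')
for n,i in(('top',t),):
    for e,p in lids(i,n,.075): print(np.round(e[0],1),np.round(e[1],1),np.round(p,4))
t0=cv2.imread('pics/top0.png');t=t[:,:,::-1];d=d[:,:,::-1]
g=lambda i:cv2.resize(i[150:255,165:375],(530,265),interpolation=cv2.INTER_CUBIC)
z=lambda i:cv2.resize(i[202:233,323:354],(265,265),interpolation=cv2.INTER_CUBIC)
cv2.imwrite('pics/z8.png',np.vstack([np.hstack([g(t0),z(t0)]),np.hstack([g(t),z(t)])]))
cv2.imwrite('pics/sidef.png',d)
E
```

```text
7.45 [-0.1   0.57 -0.47] [ 0.101 -0.036  0.001]
[213.9 214.5 214.9 215.1 215.4 215.6 216.1 216.3 216.3 215.9 215.7 215.6
 215.6 215.5 215.3 215.1 214.8 214.6 214.4] 215.66666666666666
[338.8 216.9] [25.7 26.2] [ 0.4523 -0.2281  0.075 ]
[234.4 215. ] [25.7 26.1] [0.4567 0.1057 0.075 ]
[294.5 205.5] [25.7 26.4] [ 0.4879 -0.0862  0.075 ]
[182.8 202.3] [25.9 26. ] [0.4965 0.2716 0.075 ]
[133.3 175.3] [11.5 27.8] [0.5824 0.4326 0.075 ]
```

View pics/z8.png

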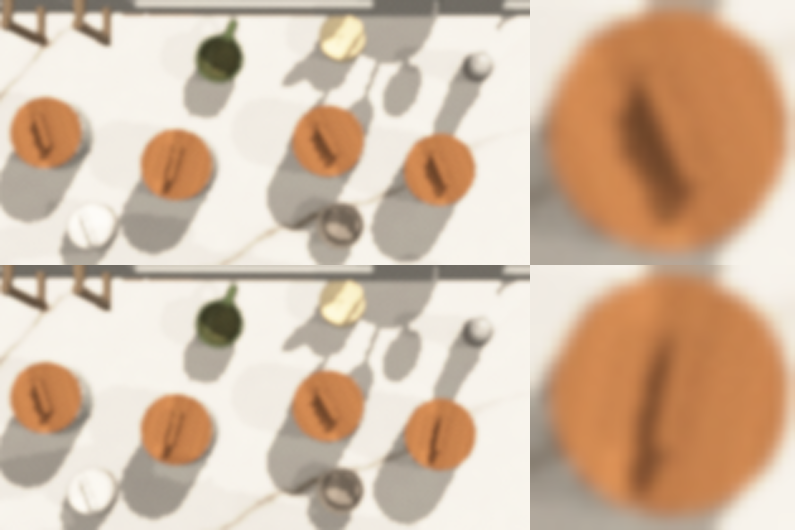

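D's bar has turned clockwise to about −8°. The other lids and the bystanders have not moved, and the arm is clear.

```bash
python3 -c "
from h import *
print(job.hand_in())"
```

```text
the job is handed in; nothing more can be done
None
```

The loose lid was on the right-most white jar, at about (0.452, −0.227). It now appears locked, and the job was handed in at about 7.5 s. The hand-in gave no verdict.

- **Finding it:** Comparing lid heights across the two views, only this lid stood about 5 mm high. I pressed only this one, about 35 mm from its centre beyond the near end of the bar. The side view showed it rock by roughly 0.1 rad, and the force reached 8.8 N.
- **Turning it:** I pushed the side of the bar clockwise with the closed fingertips, swinging about 30°. Forces stayed below about 1.1 N throughout.
- **Last checks:**
  - **Height:** the lid's front edge sits about 1.5 px lower in the side view, which matches the 5 mm drop. It stayed there after the fingers backed off.
  - **Position:** the top view puts the lid within about 1 mm of where it started, with its bar at about −8°.
  - **Rest of the scene:** the other three lids and all five bystanders look unmoved, and the arm is clear.
- **Not measured:** I did not measure the jar's own yaw. That the bar is close enough to the jar's x axis rests on the lid having dropped into its notches.

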